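Isolate the potter's wheel and couple its wheel head

ROBOT

A 6-joint arm with a two-finger parallel gripper is mounted at the origin on the work surface. World frame = base frame: x ahead of the robot, y to its left, z up, the work surface at z = 0. Lengths are in m, angles in rad, forces in N, time in s.
With the tool pointing down it reaches from about 0.3 to 0.825 m from the base axis. Payload 5.4 kg.
Tool frame: the origin (TCP) lies at the very end of the fingers, on their centre line; the grasp point (between the pads) lies 19 mm behind it; z points along the fingers, y is the line along which they close (so a half turn about z gives the same grasp; the last joint's range is limited). The gripper opens to 92 mm and grips with 3 to 60 N. Pads are 20 mm wide; open, the fingers measure 128 mm over their backs; the gripper's body (75 mm by 189 mm) begins 69 mm behind the grasp point.
Start: joints at [0.961, 0.158, 1.597, -0, 1.386, -0.21], TCP at [0.224, 0.53, 0.215] pointing down, gripper open.
Joint ranges: [-2.91, 2.91], [-0.94, 2.29], [0.18, 2.7], [-1.29, 4.43], [0.17, 2.64], [-3, 3]. Speed limits (rad/s): [2.57, 2.57, 3.14, 3.14, 3.14, 3.14].

INTERFACE

Orientations are given as a rotation vector (axis times angle).
In Python, from workcell import bot gives the robot as it stands. Calls block until the motion is done:
- bot.goto(position, orientation): joint-space move of the TCP to a pose.
- bot.line_to(position, rot=None, max_speed=0.15): straight line of the TCP; rot=None keeps the orientation; max_speed is the mean speed in m/s.
- bot.set_joints(angles): joint-space move.
- bot.set_gripper(opening, newtons=None): opening from 0.0 (shut) to 1.0 (fully open); newtons is the grip in N (None keeps the last); returns when the fingers have stopped.
- bot.hold(seconds).
- bot.inverse_kinematics(position, orientation): joint angles nearest the present ones, or None.
- bot.read_camera(name): name is "scene" or "side" or "wrist"; returns a dict with "pixels" (400x640x3 uint8, blue, green, red), "fx", "fy", "cx", "cy" (pixels), "R" (3x3) and "t" (3): a world point X has camera coordinates R X + t. Camera axes: x right, y down, z forward; pixel columns grow to the right and rows downward; lengths in m; the calibration is good to about 2 mm. The wrist camera is an equidistant fisheye: a pixel r from the principal point sees the ray r / f radians off the axis. A picture is of the moment at which its call begins. There is no depth.
A pose or a line that the arm cannot do raises bot.MotionError and nothing moves.
- bot.job_done(): hands the job in; it is judged then, once.
Readings, each from a call of its own:
- bot.current_clock(): time.
- bot.current_joints(): joint angles.
- bot.current_joint_vel(): joint speeds.
- bot.current_effort(): joint torques, N m.
- bot.current_ee_pos(): TCP position.
- bot.current_tool_rot(): TCP orientation.
- bot.current_contact_force(): force on the tool from outside, world axes, zero at the start.
- bot.current_ft_torque(): the same for the moment, N m.
- bot.current_opening(): opening from 0.0 (shut) to 1.0 (fully open).
- bot.current_grip_force(): force on a finger pad.
Only numpy, scipy, OpenCV 4.12 (cv2) and the standard library are available. Lean on these libraries where they do the work, as an engineer would, in place of code of your own. Each camera call takes 0.05 s, during which the arm holds its last target. There are 200 camera calls.

TASK

The potter's wheel has been cleaned and its round aluminium head stands proud, its inner teeth resting over the teeth of the yellow drive hub. First switch off all three red lever switches on the grey control box: one sweep along the row folds them over. Then turn the head (its brass pins are there to push on) until its teeth stand over the hub's gaps, and press it down fully home, flush with the hub; leave the ribs and the cup where they are.

Things in the scene. Friction and masses are not known exactly. Their poses are not given: they have to be found in the camera images.
- wheel: Bench-top potter's wheel, fixed to the bench: white base 300 x 300 mm, its flat top 72 mm above the bench; origin on the bench under the wheel's vertical axis, z up. Four orange radial lines on the base's top, just outside the head's rim, lie along the base's diagonals.
- hub_top (a point): Centre of the top face of the yellow drive hub on the wheel's axis, 105 mm above the bench. The hub's core is 72 mm across, with four outward teeth (26 mm wide, reaching 49 mm from the axis, 16 mm tall) along the base's +x, +y, -x and -y. Seen through the head's central opening.
- head_drop (a joint): How far the head has been pressed down (m): 0 = standing proud, 0.016 = fully home, its top flush with the hub's top. With teeth over teeth it stops at about 0.001. A stiff fit: it does not drop by itself but needs about 10 N downward, anywhere on its face, and stays where it is left.
- head_turn (a joint): Turn of the head on the base (rad), counter-clockwise from above positive. Its teeth stand over the hub's gaps at 0 and every quarter turn (1.571) from it, with about 0.08 rad play either way; then the four black marks on its rim point at the orange lines on the base. About 1.5 N at a pin turns it; it stays where it is left.
- head_top (a point): Point on the axis in the head's top face. The head is an aluminium disc 220 mm across and 15 mm thick, top 121 mm above the bench when proud, 105 mm when home. Its central opening (104 mm across) has four inward teeth (25 mm wide, reaching in to 37 mm from the axis), with a black radial mark on the rim in line with each. Turns with the head.
- pin_a (a point): Centre of the top end of one of two upright brass pins on the head, each 12 mm thick and standing 30 mm above the head's top face, 80 mm from the axis, midway between two black marks; at head_turn 0 it lies along the base's +y.
- pin_b (a point): Centre of the top end of the other brass pin, opposite pin_a.
- switchbox: Grey control box fixed to the bench, 250 (x) x 90 (y) x 55 (z) mm, origin in the centre of its underside, z up. A row of three red lever switches stands on its top along its x axis, pivots 62 mm apart at x = -82, -20 and +42 mm, y = 0, 57 mm above the bench; the green lamp is at the -x end.
- switch0 (a joint): Red lever switch nearest the box's -x end (rad): 0 = ON, nearly upright; 1.25 = OFF, folded over to the box's +x; off counts from 0.7. Paddle 22 mm wide, 10 mm thick, end 49 mm from the pivot (106 mm above the bench when on). 1.5 N at the end moves it; it stays where left. A fingertip swept along the row to +x, 85 to 95 mm above the bench, folds all three.
- switch1 (a joint): The middle lever switch, as switch0.
- switch2 (a joint): The lever switch nearest the box's +x end, as switch0.
- switch0_tip (a point): Middle of the end of lever switch0.
- switch1_tip (a point): Middle of the end of lever switch1.
- switch2_tip (a point): Middle of the end of lever switch2.
- blue_rib: Blue plastic potter's rib lying flat, 114 x 60 x 8 mm, loose, origin under its middle. To be left alone.
- orange_rib: Orange plastic potter's rib lying flat, 114 x 60 x 8 mm, loose, origin under its middle. To be left alone.
- cup: Blue glazed cup, 80 mm across and 85 mm tall, loose, origin under its middle. To be left alone.

How it is judged:
By the outcome, as a careful person would: the job done as asked, in the order asked, and still so for the second after the job is handed in, with the robot touching nothing.
It also fails if it takes over 67 s, if anything falls off the work surface, if the arm or the gripper's body presses on something with over 40 N, if the wrist force passes 120 N, or if a joint passes its speed limit or range.

## Working session

There is one attempt and no reset: what is moved stays moved. The work goes in short steps, each a Python script; the robot and the scene stay as the last script left them, time stands still between calls to the robot, and variables do not carry over. Pictures are saved under pics/ and viewed, at most 10 in all, crops included, and the job is handed in when it is done.

```bash
mkdir -p pics; python3 - <<'E'
from workcell import bot
import cv2,pickle
d={}
for n in("scene","side","wrist"):
    c=bot.read_camera(n); d[n]=c; cv2.imwrite(f"pics/{n}0.png",c["pixels"]); print(n,c["fx"],c["cx"],c["cy"],c["R"],c["t"])
pickle.dump(d,open("c0.pkl","wb"))
print(bot.current_tool_rot(),bot.current_clock())
E
```

```text
scene 436.6174088970157 321.8162232157264 203.31132078224047 [[ 0.01709802  0.9998533  -0.00102194]
 [ 0.85326746 -0.01512409 -0.52125416]
 [-0.52119315  0.00804042 -0.85340087]] [-0.13435192 -0.42314183  1.41024434]
side 442.6818559203954 311.3201388694288 190.4022025715772 [[ 0.79095916 -0.61140459 -0.02383354]
 [-0.37631956 -0.45538303 -0.80685183]
 [ 0.48245952  0.64715588 -0.59027289]] [-0.36708841  0.37272329  1.01194427]
wrist 309.70691628693146 317.53151762168943 197.55207895249248 [[ 0.38982881  0.92088548 -0.00185064]
 [ 0.89277148 -0.37743329  0.24597396]
 [ 0.22581536 -0.09753993 -0.96927467]] [-0.57408082 -0.02795985  0.39125983]
[-6.23705926e-01 -3.07852019e+00  2.06904153e-03] 0.15
```

View pics/scene0.png

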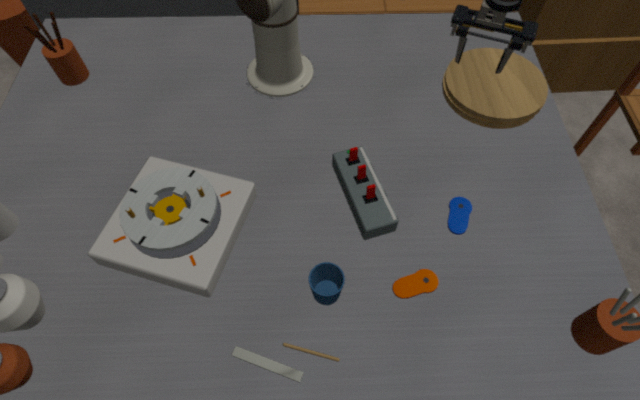

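View pics/side0.png

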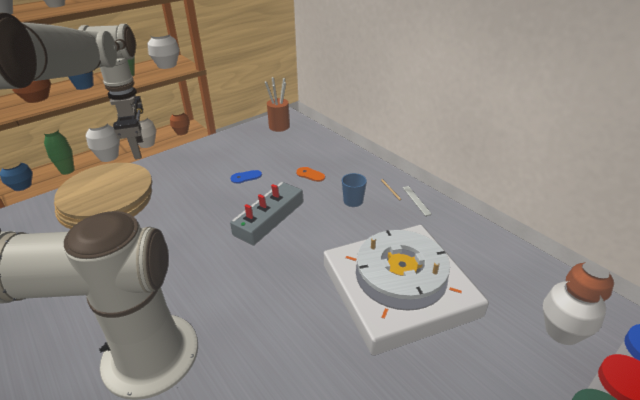

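The scene view shows the wheel with its hub near (170,209), pins near (130,212) and (201,191), and levers near (353,155), (362,172) and (371,192). I'll enlarge these areas to measure them.

```bash
python3 - <<'E'
import cv2,pickle,numpy as np
d=pickle.load(open("c0.pkl","rb"))
def crop(n,x,y,w,h,s):
    p=cv2.resize(d[n]["pixels"][y:y+h,x:x+w],None,fx=s,fy=s,interpolation=cv2.INTER_CUBIC)
    for i in range(0,w,10):
        cv2.line(p,(i*s,0),(i*s,4 if i%50 else 12),(0,0,255),1)
        if i%20==0: cv2.putText(p,str(x+i),(i*s,22),0,.35,(0,0,255))
    for i in range(0,h,10):
        cv2.line(p,(0,i*s),(6,i*s),(0,0,255),1)
        if i%20==0: cv2.putText(p,str(y+i),(8,i*s+4),0,.35,(0,0,255))
    return p
cv2.imwrite("pics/a.png",np.hstack([crop("scene",90,150,170,145,4)[:, :],]))
cv2.imwrite("pics/b.png",crop("side",320,220,170,130,4))
a=crop("scene",325,135,75,105,5);b=crop("side",225,170,80,105,5)
cv2.imwrite("pics/c.png",np.hstack([a,b]))
E
```

```text
(no output)
```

View pics/a.png

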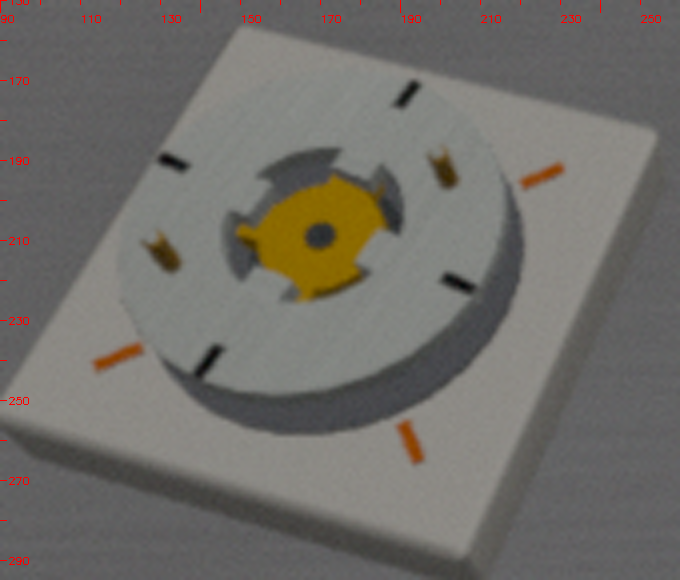

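View pics/b.png

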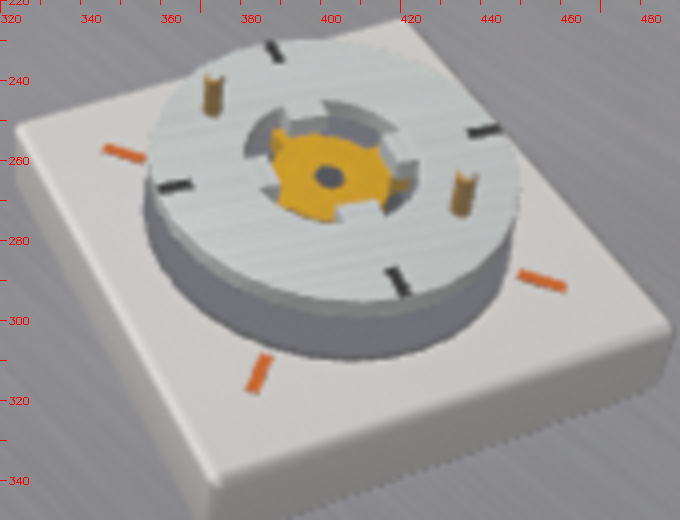

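View pics/c.png

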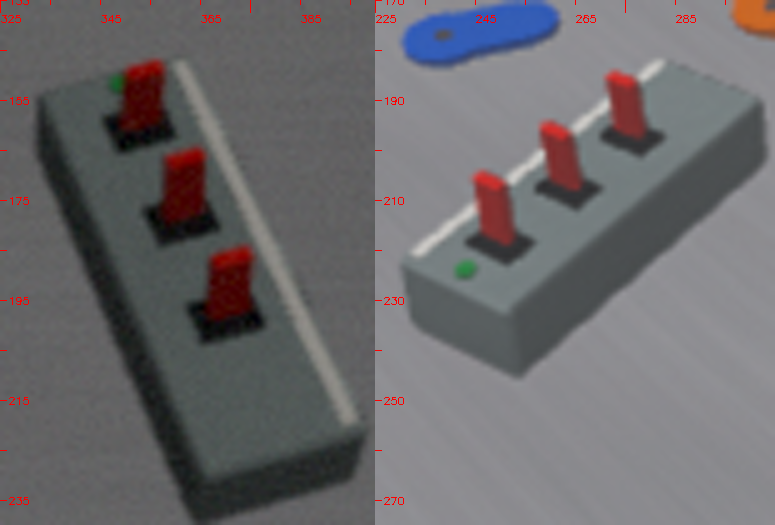

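The crops show the pins, black marks, orange lines and lever ends clearly, and the lamp is at the end nearest the robot. Next I'll triangulate them.

```bash
cat > geo.py <<'E'
import numpy as np,cv2,pickle
d=pickle.load(open("c0.pkl","rb"))
def ray(n,p,c=None):
    c=c or d[n]; R=np.array(c["R"]);o=-R.T@c["t"]
    v=R.T@np.array([(p[0]-c["cx"])/c["fx"],(p[1]-c["cy"])/c["fy"],1]); return o,v/np.linalg.norm(v)
def plane(n,p,z): o,v=ray(n,p); return o+v*(z-o[2])/v[2]
def tri(p,q):
    A=np.zeros((3,3));b=np.zeros(3);L=[ray("scene",p),ray("side",q)]
    for o,v in L: P=np.eye(3)-np.outer(v,v);A+=P;b+=P@o
    x=np.linalg.solve(A,b); return x,[np.linalg.norm(np.cross(x-o,v)) for o,v in L]
a=lambda x,y:(90+x/4-.4,150+y/4-.4)
b=lambda x,y:(320+x/4-.4,220+y/4-.4)
c=lambda x,y:(325+x/5-.4,135+y/5-.4)
e=lambda x,y:(225+(x-375)/5-.4,170+y/5-.4)
E
python3 - <<'E'
from geo import *
np.set_printoptions(precision=4,suppress=True)
for n,p,q in[("hub",a(320,236),b(330,177)),("pinL",a(153,240),b(466,175)),("pinR",a(438,152),b(214,77)),
 ("s0",c(146,67),e(491,180)),("s1",c(187,156),e(557,129)),("s2",c(232,254),e(621,77)),
 ("m1",a(407,94),b(274,51)),("m2",a(174,162),b(485,130)),("m3",a(208,361),b(398,282)),("m4",a(458,283),b(176,186)),
 ("oR",a(543,177),b(124,153)),("oL",a(118,357),b(543,280)),]: print(n,*tri(p,q))
H=(plane("scene",a(320,236),.105)+plane("side",b(330,177),.105))/2;print("hub",H)
for nm,n,L,z in[("mark","scene",[a(407,94),a(174,162),a(208,361),a(458,283)],.121),("mark","side",[b(274,51),b(485,130),b(398,282),b(176,186)],.121),
 ("or","scene",[a(543,177),a(118,357),a(411,442)],.072),("or","side",[b(124,153),b(259,374),b(543,280)],.072),("pin","scene",[a(153,240),a(438,152)],.151),("pin","side",[b(466,175),b(214,77)],.151)]:
    for p in L:
        v=plane(n,p,z)-H; print(nm,n,np.degrees(np.arctan2(v[1],v[0])).round(1),np.hypot(v[0],v[1]).round(4))
E
```

```text
hub [ 0.5696 -0.2305  0.1048] [np.float64(0.001262970730829292), np.float64(0.0012629707308294312)]
pinL [ 0.5966 -0.3051  0.1484] [np.float64(0.0017068379895645962), np.float64(0.0017068379895645522)]
pinR [ 0.5416 -0.1548  0.1493] [np.float64(0.000977398568715014), np.float64(0.0009773985687149891)]
s0 [0.3974 0.2095 0.104 ] [np.float64(4.4994830130567256e-05), np.float64(4.499483013081345e-05)]
s1 [0.4537 0.2269 0.1037] [np.float64(0.00020067886939245782), np.float64(0.00020067886939247468)]
s2 [0.5125 0.2453 0.1044] [np.float64(0.0008931734971329379), np.float64(0.0008931734971327696)]
m1 [ 0.5421 -0.1768  0.1915] [np.float64(0.016496789606407138), np.float64(0.016496789606407145)]
m2 [ 0.5829 -0.2981  0.1913] [np.float64(0.016626528227566387), np.float64(0.016626528227566176)]
m3 [ 0.6036 -0.2932  0.0371] [np.float64(0.022399266982929624), np.float64(0.022399266982929468)]
m4 [ 0.5503 -0.15    0.0377] [np.float64(0.022615108244904314), np.float64(0.022615108244904283)]
oR [ 0.5092 -0.1124  0.0716] [np.float64(0.0013690511161934455), np.float64(0.0013690511161934937)]
oL [ 0.6305 -0.3474  0.0726] [np.float64(0.0011177466946924429), np.float64(0.0011177466946926343)]
hub [ 0.5696 -0.2305  0.105 ]
mark scene 154.9 0.0979
mark scene -115.2 0.0984
mark scene -25.7 0.0995
mark scene 64.2 0.0983
mark side 65.5 0.1002
mark side -24.7 0.0978
mark side -116.6 0.0986
mark side 154.2 0.0995
or scene 116.8 0.1312
or scene -62.7 0.1331
or scene 26.9 0.1323
or side 117.2 0.1339
or side -153.5 0.1329
or side -62.4 0.1307
pin scene -68.5 0.0803
pin scene 109.2 0.0799
pin side -72.5 0.0784
pin side 111.7 0.081
```

```bash
cat >> geo.py <<'E'
from scipy.spatial.transform import Rotation as Ro
def down(phi):  # tool pointing down, closing axis at azimuth phi (deg)
    h=np.radians((phi+90)/2); return np.pi*np.array([np.cos(h),np.sin(h),0])
HUB=np.array([.5696,-.2305])
def arc(az,r=.08): t=np.radians(az); return HUB+r*np.array([np.cos(t),np.sin(t)])
E
python3 - <<'E'
from workcell import bot
from geo import *
u=np.array([.1151,.0358]);u/=np.linalg.norm(u);s0=np.array([.3974,.2095]);s1=np.array([.4537,.2269]);s2=np.array([.5125,.2453])
m=(s0+s1+s2)/3; P=lambda s,z:[*(m+u*s),z]
bot.set_gripper(0.0)
print(bot.current_tool_rot())
bot.goto(P(-.115,.19),down(107.3))
bot.line_to(P(-.115,.087),max_speed=.15)
bot.line_to(P(.125,.087),max_speed=.1)
print(bot.current_contact_force(),bot.current_ee_pos())
bot.line_to(P(.125,.2),max_speed=.2)
print(bot.current_joints(),bot.current_clock())
for n in("scene","side"):
    c=bot.read_camera(n); p=c["pixels"]; p=p[135:240,325:400] if n=="scene" else p[170:275,225:305]
    cv2.imwrite(f"pics/sw_{n}.png",p)
A=[cv2.resize(cv2.imread(f"pics/sw_{n}.png"),None,fx=5,fy=5) for n in("scene","side")]
cv2.imwrite("pics/sw.png",np.hstack(A))
for az in(109.6,72): print(az,[bot.inverse_kinematics([*arc(az),.13],down(x)) for x in(az-90,az+90)])
E
```

```text
[ 6.23755480e-01  3.07904248e+00 -5.08125530e-05]
[ 0.30005384 -0.26669498 -0.02759694] [0.5736577  0.26430905 0.0870074 ]
[ 2.40750137e-01  3.14345315e-01  1.44472425e+00  2.17365392e-05
  1.38446079e+00 -1.63198584e+00] 6.9417
109.6 [array([-0.4924328 ,  0.21032177,  1.7111163 ,  0.        ,  1.22015459,
       -0.83451734]), array([-0.4924328 ,  0.21032177,  1.7111163 ,  0.        ,  1.22015459,
        2.30707532])]
72 [array([-4.50720038e-01,  3.31231108e-01,  1.56390550e+00, -4.44089210e-16,
        1.24645604e+00, -1.36560773e-01]), None]
```

View pics/sw.png

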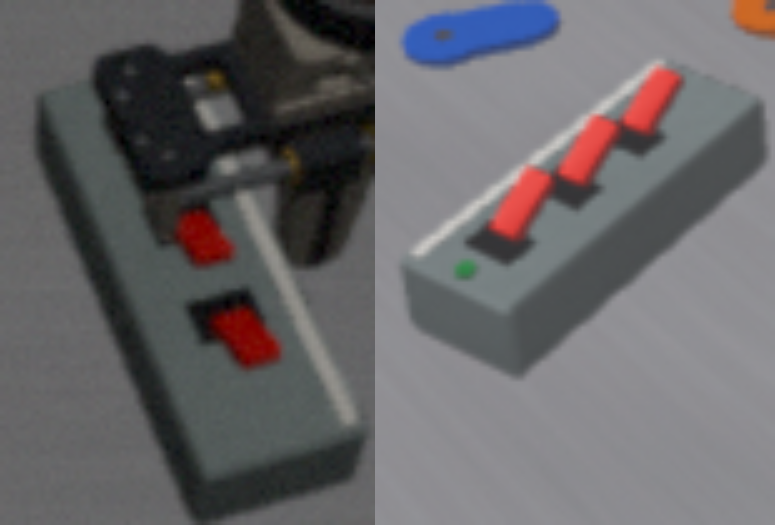

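All three levers now lean to +x. In this view the fingers look apart, so I'll check the opening and work out the lever angle before going on.

```bash
python3 - <<'E'
from workcell import bot
from geo import *
print(bot.current_opening())
x,_=tri(c(262,350),e(668,75)); print(x, np.linalg.norm(x[:2]-[.5125,.2453]))
x,_=tri(c(217,255),e(606,122)); print(x)
E
```

```text
0.002090313679776998
[0.55363721 0.25820457 0.08081351] 0.043113778567836714
[0.49662675 0.2413912  0.07984093]
```

The gripper is shut and the levers are at about 1.06 rad, so they count as off. Next I'll grip the pin and turn the head 37.5° clockwise.

```bash
python3 - <<'E'
from workcell import bot
from geo import *
bot.goto([*arc(109.6),.21],down(19.6))
bot.set_gripper(.4)
bot.line_to([*arc(109.6),.129],max_speed=.12)
bot.set_gripper(0,8)
print(bot.current_opening()*92,bot.current_contact_force())
for az in np.linspace(109.6,72.05,8)[1:]:
    bot.line_to([*arc(az),.129],down(az-90),max_speed=.06); print(bot.current_contact_force().round(1) if hasattr(bot.current_contact_force(),'round') else bot.current_contact_force())
bot.set_gripper(.4)
bot.line_to([*arc(72.05),.2],max_speed=.15)
bot.set_gripper(0)
bot.goto([*arc(162,.085),.2],down(72))  # clear of the far side
print(bot.current_clock())
A=[]
for n,(x,y) in(("scene",(90,150)),("side",(320,220))):
    p=bot.read_camera(n)["pixels"][y:y+130,x:x+170]; A.append(cv2.resize(p,None,fx=4,fy=4,interpolation=cv2.INTER_CUBIC))
cv2.imwrite("pics/w1.png",A[1]);cv2.imwrite("pics/w1s.png",A[0])
E
```

```text
11.967768901374793 [-0.17582308  0.47254927  1.31926583]
[0.1 0.6 2. ]
[ 1.7 -0.6  1.8]
[ 1.1 -0.8  2.6]
[ 0.8 -1.7  3.5]
[ 0.8 -2.4  4. ]
[ 1.7 -1.9  3.2]
[ 0.6 -3.1  2.7]
15.875
```

View pics/w1.png

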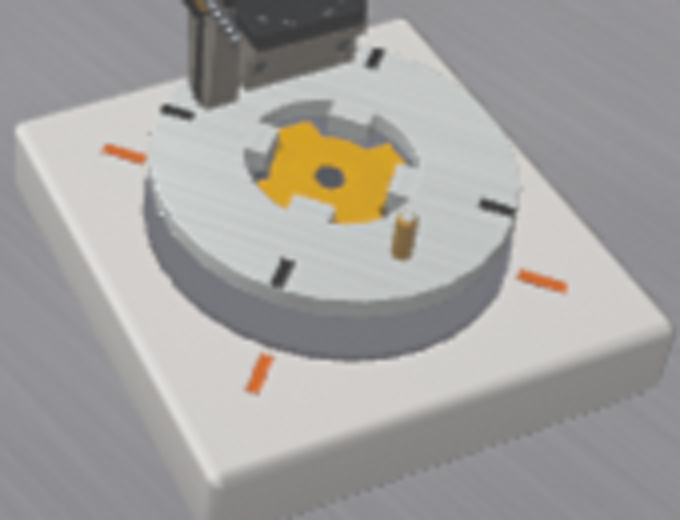

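The marks at crop (178,111), (375,57), (497,207) and (284,272) point at the orange lines, and the hub teeth sit in the head's gaps. I'll check the angle in code, then press down.

```bash
python3 - <<'E'
from workcell import bot
from geo import *
A=[]
for p in [(178,111),(375,57),(497,207),(284,272)]:
    v=plane("side",b(*p),.121)[:2]-HUB; A.append(np.degrees(np.arctan2(v[1],v[0]))%90)
print(A); err=np.mean(A)-27.05; print(err)
if abs(err)<3:
    q=arc(162,.085); bot.line_to([*q,.126],max_speed=.12)
    for z in np.arange(.122,.098,-.0015):
        bot.line_to([*q,z],max_speed=.02); f=bot.current_contact_force()[2]; print(round(z,4),round(bot.current_ee_pos()[2],4),round(f,1))
        if f>32: break
    bot.line_to([*q,.2],max_speed=.12)
    bot.goto([.40,0.0,.3],down(72))
    print(bot.current_clock())
    S=[]
    for n,(x,y) in(("scene",(90,150)),("side",(320,220))):
        p=bot.read_camera(n)["pixels"][y:y+145,x:x+170]; S.append(cv2.resize(p,(400,341),interpolation=cv2.INTER_CUBIC))
    cv2.imwrite("pics/w2.png",np.hstack(S))
E
```

```text
[np.float64(26.574648331152943), np.float64(27.890898511487993), np.float64(26.818714942312134), np.float64(26.196156963622258)]
-0.17989531285617133
0.122 0.1222 -0.4
0.1205 0.121 3.6
0.119 0.1199 5.9
0.1175 0.1185 6.7
0.116 0.117 8.0
0.1145 0.1155 7.9
0.113 0.114 7.5
0.1115 0.1125 6.9
0.11 0.111 6.6
0.1085 0.1095 7.5
0.107 0.108 6.8
0.1055 0.1065 6.7
0.104 0.105 7.9
0.1025 0.1041 12.7
0.101 0.1035 17.9
0.0995 0.1029 23.1
22.8
```

View pics/w2.png

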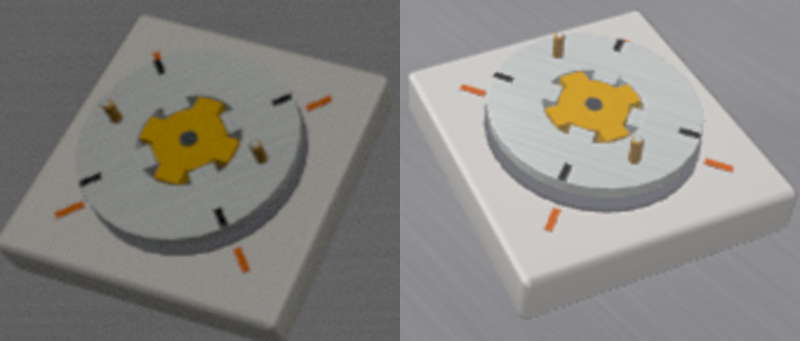

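The head looks flush, with the hub teeth level in its gaps and the marks on the orange lines. I'll press once more on the opposite side to confirm, then hand in.

```bash
python3 - <<'E'
from workcell import bot
from geo import *
q=arc(-18,.085); bot.goto([*q,.2],down(72)); bot.line_to([*q,.112],max_speed=.12)
for z in np.arange(.107,.094,-.0015):
    bot.line_to([*q,z],max_speed=.03); f=bot.current_contact_force()[2]; print(round(z,4),round(bot.current_ee_pos()[2],4),round(f,1))
    if f>28: break
bot.line_to([*q,.2],max_speed=.12)
print(bot.current_clock()); bot.hold(.3)
print(bot.job_done())
E
```

```text
0.107 0.107 0.3
0.1055 0.1054 0.1
0.104 0.1049 5.2
0.1025 0.1043 9.4
0.101 0.1038 13.1
0.0995 0.1033 16.0
0.098 0.1029 21.5
0.0965 0.1024 24.6
0.095 0.1019 29.1
28.5167
the job is handed in; nothing more can be done
None
```

I swept all three switches off, turned the head until its marks met the orange lines and pressed it fully home, flush with the hub; the ribs and cup were not touched, and I handed the job in at about 29 s.

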